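# Cover the loaded well of a vial incubator

### The arm

A 6-joint arm with a two-finger parallel gripper is mounted at the origin on the work surface. World frame = base frame: x ahead of the robot, y to its left, z up, the work surface at z = 0. Lengths are in mm, angles in rad, forces in N, time in s.
With the tool pointing down it reaches from about 325 to 900 mm from the base axis. Payload 6.1 kg.
Tool frame: the origin (TCP) lies at the very end of the fingers, on their centre line; the grasp point (between the pads) lies bot.tcp_to_grasp behind it (bot.tcp_to_grasp is the distance from the TCP to the grasp point, in mm); z points along the fingers, y is the direction in which the jaws open and shut (so a half turn about z gives the same grasp; the last joint's range is limited). The gripper opens to 87 mm and grips with 3 to 60 N. Pads are 19 mm wide; open, the fingers measure 117 mm over their backs; the gripper's body (75 mm by 190 mm) begins 51 mm behind the grasp point.
Start: joints at [1.103, 0.22, 1.526, -0, 1.395, -0.126], TCP at [209.488, 588.838, 199.638] pointing down, gripper open.
Joint ranges: [-2.98, 2.98], [-0.91, 2.08], [0.09, 2.57], [-1.24, 4.39], [0.2, 2.65], [-2.68, 2.68]. Speed limits (rad/s): [2.57, 2.57, 3.01, 3.14, 3.14, 3.14].

### API

Orientations are given as a unit quaternion [w, x, y, z].
In Python, from cell import status, capture, ticket, bot gives the robot as it stands.
- The arm moves only by the tool send_rows, never from a script. Its argument "steps" is a list of rows, each a list of 7 numbers: the shift along the tool's x, y, z in m, then the turn, a rotation vector about the tool's x, y, z in degrees, then the closure, from -1 (fully open) to 1 (shut). A call has 1 to 12 rows; each row is the pose to reach, as a shift and turn from the pose commanded when the call began, along the tool's axes at that moment; what a row does not reach only later rows make up. A row lasts 1/10 s, in which the tool goes at most 50 mm and 8.59 degrees, less where a joint would pass 70% of its speed; a pose out of reach is approached as far as the arm can. A call with a gripper value outside its range is refused whole. The fingers move at their own pace and stop on an object; the grip force is fixed at half the most. Time passes only in rows, so rows that repeat a pose let the fingers close. It gives the time, the measured TCP pose, the force and the opening at its end, in the units of the state.
- status.get_state(): the state, without advancing time (a new reading comes with each control period).
- capture(name): name is "scene" or "side" or "wrist"; returns a dict with "color" (480x640x3 uint8, red, green, blue), "vertical_fov" (degrees; the focal length in pixels is half the picture's height over the tangent of half this angle, whatever the lens; pixels are square), "cx", "cy" (the principal point, pixels), "eye" and "rotation" of the camera in the world. Camera axes: x right, y up, looking along -z (the intrinsics and any distortion apply to the point x, -y, -z); pixel columns grow to the right and rows downward; lengths in mm; the calibration is good to about 2 mm. A picture is of the moment at which its call begins. There is no depth.
- ticket.close_job(): hands the job in, once; it reports no verdict.
The state is a dict: "time_s": time; "joint_pos": joint angles; "joint_vel": joint speeds; "joint_efforts": joint torques, N m; "tool_pos": TCP position; "tcp_rot": TCP orientation; "force": force on the tool from outside, world axes, zero at the start; "ft_torque": the same for the moment, N m; "width": finger opening in mm.
Only numpy, scipy, OpenCV 4.12 (cv2) and the standard library are available. Lean on these libraries where they do the work, as an engineer would, in place of code of your own. Each camera call takes 0.05 s, during which the arm holds its last target.

### The job

One well of the two-well vial incubator holds a tray with vials, the other an empty tray. Pick up the loose grey cover and close the well that has the vials: tilt the cover, slide its lower edge under the overhanging metal lip on the robot's side of the well, then lower the other edge gently and keep hold of the cover until it lies flat on its seat; do not let it fall. Then let go. Leave the bottle, beaker and tube rack where they stand.

Things in the scene. Friction and masses are not known exactly. Their poses are not given: they have to be found in the camera images.
- cover_mid (a point): Loose grey cover lying on the bench: plate 110 (x) x 84 (y) x 8 mm, about 160 g, with an upright grip rib on top at its centre, 14 mm thick (x), 60 mm long (y), from 8 to 48 mm above the underside. This point is its centre, half-way up: 24 mm above the underside. z is normal to the plate. Symmetric: either 84 mm edge may go under the lip.
- cover: The same cover, given at the centre of its underside; same axes.
- incubator: White two-well incubator, 184 x 236 mm, fixed; origin on the bench below the mid-point between the wells. x points from the lip side (nearest the robot) to the sloping display panel. The seats are 66 mm above the bench. Nothing on it stands higher than the lip, 85 mm above the bench.
- well_a (a point): Left well (+y of the incubator; axes as the incubator's): centre of the cover's cavity, at seat height. The cavity is 116 (x) x 90 (y) mm; a flat seat 9 mm wide runs round it; side and front (+x) rims rise 9 mm above the seat. The back wall is at x = -58 mm. The lip bars putting the cover straight down, the front rim bars sliding it in level: tilt about 12 degrees, lip-side edge low.
- well_b (a point): Right well (-y of the incubator): the same point, axes and sizes as the left well. The wells' centres are 112 mm apart.
- lip (a point): Middle of the lower free edge of the metal lip, which runs along y over both wells. It reaches 12 mm out over each cavity from the back wall (to 46 mm from the wells' centre line), its underside 14 mm and its top 19 mm above the seat.
- vials (a point): Centre of the top face of the white tray (92 x 66 mm) that holds six glass vials with dark stoppers; it sits centred in one of the two wells, fixed. The vials' tops are 5 mm below the seat.
- no_vials (a point): The same point of the like tray that holds no vials (a bare white block with faint round marks); it sits in the other well, fixed.
- reagent: Closed bottle, 72 mm diameter, 150 mm tall, standing on the bench; origin at the centre of its underside. Bystander.
- beaker: Empty glass beaker, 70 mm diameter, 85 mm tall, standing on the bench; origin at the centre of its underside. Bystander.
- rack: White tube rack 60 (x) x 130 (y) mm, 91 mm tall with its tubes, on the bench; origin at the centre of its underside. Bystander.
Things that resemble listed ones, but are neither listed nor needed, are in the scene too. What is shaped like the cover but blue is not meant.

How it is judged (in metres and radians):
On the way:
1. the cover lies in the well that holds the vials, nearly level (within 0.06 rad) and within 4 mm of its seat, still held by the fingers (((horizontal distance between vials and well_a below 0.03 m and horizontal distance between cover_mid and well_a below 0.01 m and z of cover_mid in the frame of well_a between 0.02 and 0.028 m) or (horizontal distance between vials and well_b below 0.03 m and horizontal distance between cover_mid and well_b below 0.01 m and z of cover_mid in the frame of well_b between 0.02 and 0.028 m)) and angle between cover_mid's own z axis and vertical below 0.06 rad and contact force between the fingers and cover above 0.5 N), for 0.1 s.
At the end, for the whole second after the job is handed in: The cover is at rest in the well that holds the vials, right way up: within 6 mm of the well's centre along its x and y, its underside within 2.5 mm of the seat, and level within 0.03 rad. The bottle, beaker and rack stand upright within 30 mm of where they started (((horizontal distance between vials and well_a below 0.03 m and x of cover_mid in the frame of well_a between -0.006 and 0.006 m and y of cover_mid in the frame of well_a between -0.006 and 0.006 m and z of cover_mid in the frame of well_a between 0.0215 and 0.0265 m) or (horizontal distance between vials and well_b below 0.03 m and x of cover_mid in the frame of well_b between -0.006 and 0.006 m and y of cover_mid in the frame of well_b between -0.006 and 0.006 m and z of cover_mid in the frame of well_b between 0.0215 and 0.0265 m)) and angle between cover_mid's own z axis and vertical below 0.03 rad and linear speed of cover below 0.02 m/s and distance of each of reagent, beaker, rack from where it was at the start of the episode below 0.03 m and angle between each of reagent, beaker, rack's own z axis and vertical below 0.2 rad); the robot touches nothing.
It fails at once if the cover was let fall into the incubator: it swung faster than 2.5 rad/s while over it ((distance between cover_mid and well_a below 0.06 m or distance between cover_mid and well_b below 0.06 m) and angular speed of cover above 2.5 rad/s).
It fails at once if the reagent bottle was moved by more than 30 mm or tipped (distance of reagent from where it was at the start of the episode above 0.03 m or angle between reagent's own z axis and vertical above 0.2 rad).
It fails at once if the beaker was moved by more than 30 mm or tipped (distance of beaker from where it was at the start of the episode above 0.03 m or angle between beaker's own z axis and vertical above 0.2 rad).
It fails at once if the tube rack was moved by more than 30 mm or tipped (distance of rack from where it was at the start of the episode above 0.03 m or angle between rack's own z axis and vertical above 0.2 rad).
It also fails if it takes over 48 s, if anything falls off the work surface, if the arm or the gripper's body presses on something with over 40 N, if the wrist force passes 120 N, or if a joint passes its speed limit or range.

## Working session

There is one attempt and no reset: what is moved stays moved. The work goes in short steps, Python scripts to look and compute and a tool call to move; the robot and the scene stay as the last step left them, time stands still between calls to the robot, and variables do not carry over. Pictures are saved under pics/ and viewed, and the job is handed in when it is done.

Besides the shell and the picture viewer there is one more tool, called after "Call:" by a JSON object that holds its "api" and its "payload". send_rows: Moves the arm, as the interface text tells. Its arguments: {"type":"object","properties":{"steps":{"type":"array","items":{"type":"array","items":{"type":"number"}}}},"required":["steps"]}

```bash
ls; mkdir -p pics
python3 - <<'E'
from cell import status, capture, ticket, bot
import cv2,numpy as np
print(status.get_state()); print([a for a in dir(bot) if a[0]!='_'], bot.tcp_to_grasp)
for n in ["scene","side","wrist"]:
    c=capture(n); cv2.imwrite(f"pics/{n}0.png",c["color"][:,:,::-1])
    print(n,{k:v for k,v in c.items() if k!="color"})
E
```

```text
pics
{'time_s': 0.0, 'joint_pos': array([ 1.10290406e+00,  2.21252131e-01,  1.52763129e+00, -1.19702829e-05,
        1.39468066e+00, -1.26096816e-01]), 'joint_vel': array([-0.00164225,  0.00074938,  0.00070544, -0.0005701 ,  0.00102318,
        0.00093964]), 'joint_efforts': array([ 2.57939206e-05, -4.94606495e+01, -3.87373102e+01,  6.99137896e-02,
        5.72669541e-02, -1.45654503e-04]), 'tool_pos': array([209.1871861 , 588.23955431, 198.510507  ]), 'tcp_rot': array([-2.82833882e-04,  1.70065942e-01,  9.85432191e-01, -9.44285859e-04]), 'force': array([-0.13446545, -0.0010034 ,  0.38142098]), 'ft_torque': array([-0.02338682, -0.00505351, -0.04354366]), 'width': 86.91047437948667}
['PlanningError', 'tcp_to_grasp'] 18.700000000000003
scene {'vertical_fov': 51.64526490260198, 'cx': 312.3511945201775, 'cy': 237.97413517283445, 'eye': array([1239.69675428,  -47.69942514, 1000.50991748]), 'rotation': array([0.6890468 , 0.23595514, 0.23162758, 0.64489405])}
side {'vertical_fov': 56.916179392189505, 'cx': 316.55841685319734, 'cy': 234.79509765564575, 'eye': array([344.49640993, 620.84616103, 893.81232305]), 'rotation': array([-0.13822726, -0.04594359,  0.32135933,  0.93568723])}
wrist {'vertical_fov': 63.09118145519923, 'cx': 322.83663003052055, 'cy': 237.56857512395086, 'eye': array([134.21524996, 615.43048455, 384.21977088]), 'rotation': array([ 0.80744145, -0.1229677 , -0.08529877,  0.57064995])}
```

View pics/scene0.png

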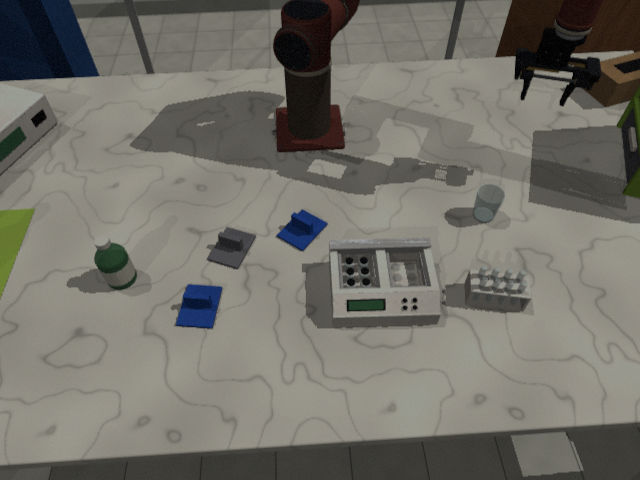

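View pics/side0.png

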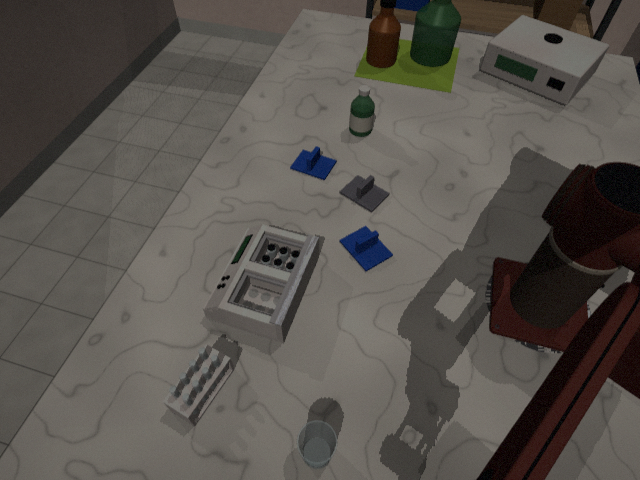

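View pics/wrist0.png

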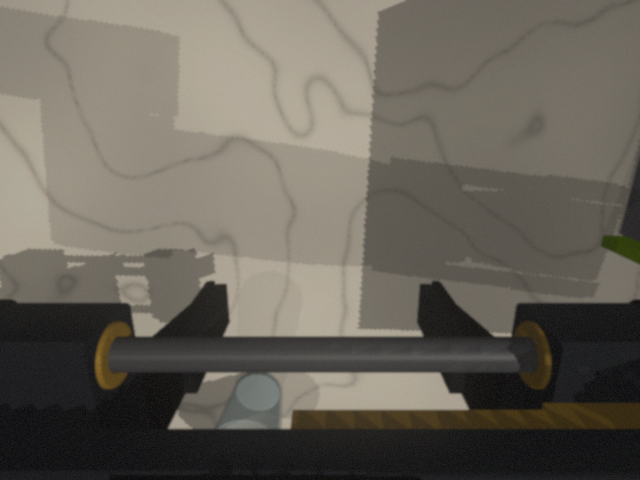

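```bash
cat > h.py <<'E'
from cell import status, capture, ticket, bot
import cv2,numpy as np
from scipy.spatial.transform import Rotation as R
def RQ(q): return R.from_quat([q[1],q[2],q[3],q[0]])
def ray(c,u,v):
    f=240/np.tan(np.radians(c["vertical_fov"]/2))
    d=np.array([(u-c["cx"])/f,-(v-c["cy"])/f,-1.]); return RQ(c["rotation"]).apply(d)
def onz(c,u,v,z):
    d=ray(c,u,v); e=c["eye"]; return e+d*(z-e[2])/d[2]
def proj(c,P):
    f=240/np.tan(np.radians(c["vertical_fov"]/2))
    p=RQ(c["rotation"]).inv().apply(np.atleast_2d(P)-c["eye"])
    return np.c_[c["cx"]-f*p[:,0]/p[:,2], c["cy"]+f*p[:,1]/p[:,2]]
def crop(c,name,x0,y0,w,h,s):
    im=c["color"][y0:y0+h,x0:x0+w,::-1]
    cv2.imwrite("pics/"+name,cv2.resize(im,None,fx=s,fy=s,interpolation=cv2.INTER_CUBIC))
E
python3 - <<'E'
from h import *
s=capture("scene");crop(s,"s_inc.png",300,220,200,120,4);crop(s,"s_cov.png",160,200,180,135,4)
s=capture("side");crop(s,"d_inc.png",190,210,150,150,4);crop(s,"d_cov.png",280,140,150,150,4)
E
```

```text
(no output)
```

View pics/s_inc.png

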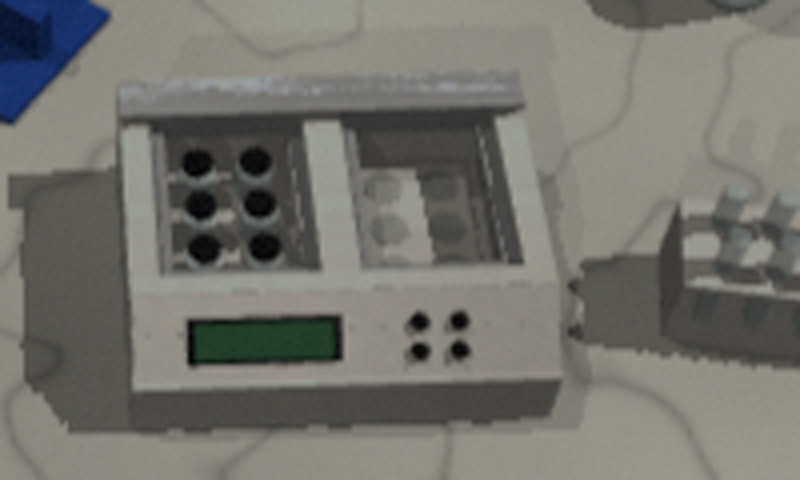

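View pics/s_cov.png

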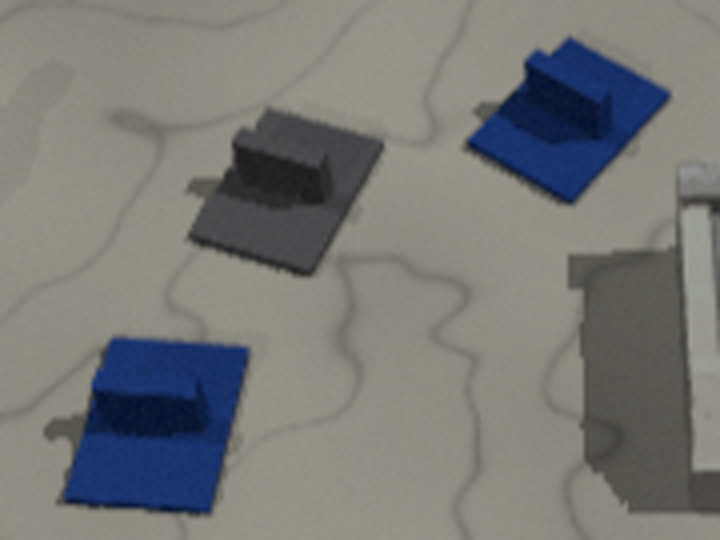

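View pics/d_inc.png

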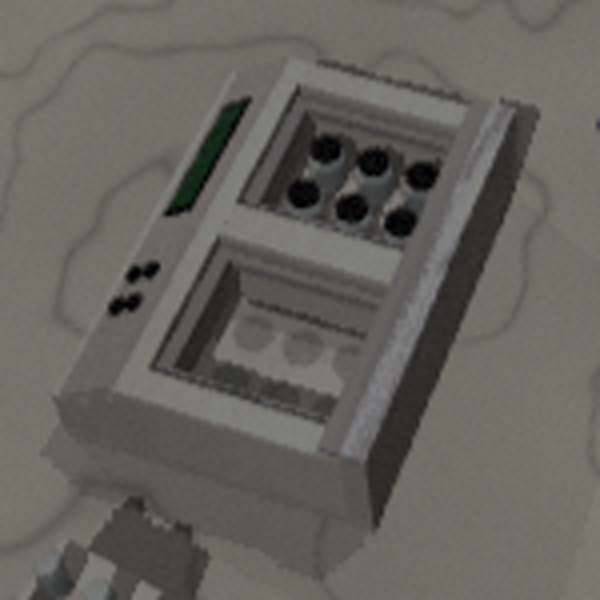

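View pics/d_cov.png

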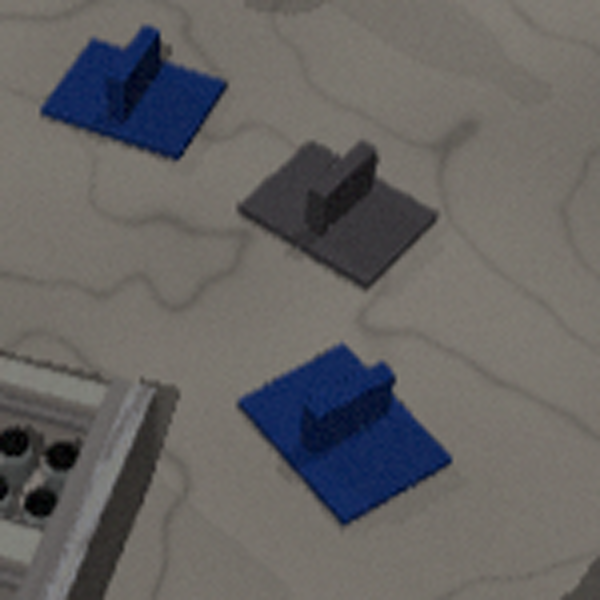

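Run:
```python
from h import *
s=capture("scene");d=capture("side")
S=np.array([[268,108],[384,145],[308,273],[190,238]])/4+[160,200]
D=np.array([[312,143],[437,213],[368,287],[238,209]])/4+[280,140]
for n,c,P in(("s",s,S),("d",d,D)):
    Q=np.array([onz(c,*p,8) for p in P]);print(n,Q.round(1).tolist(),Q.mean(0).round(1))
    print([ (np.linalg.norm(Q[i]-Q[(i+1)%4]).round(1),np.degrees(np.arctan2(*(Q[(i+1)%4]-Q[i])[[1,0]])).round(1)) for i in range(4)])
print("lip")
for n,c,P in(("s",s,np.array([[118,82],[520,72],[524,108],[122,118]])/4+[300,220]),("d",d,np.array([[540,108],[505,100],[330,452],[362,462]])/4+[190,210])):
    for p in P: print(n,onz(c,*p,85).round(1))
print("stoppers")
for n,c,P in(("s",s,np.array([[197,162],[255,161],[201,204],[260,204],[206,248],[264,247]])/4+[300,220]),("d",d,np.array([[326,150],[373,161],[422,174],[304,193],[352,208],[402,221]])/4+[190,210])):
    Q=np.array([onz(c,*p,61) for p in P]);print(n,Q.round(1).tolist(),Q.mean(0).round(1))
```

```text
s [[394.7, -234.6, 8.0], [431.4, -158.5, 8.0], [528.9, -204.0, 8.0], [497.0, -278.2, 8.0]] [ 463.  -218.8    8. ]
[(np.float64(84.5), np.float64(64.3)), (np.float64(107.6), np.float64(-25.0)), (np.float64(80.8), np.float64(-113.3)), (np.float64(111.2), np.float64(156.9))]
d [[489.5, -276.6, 8.0], [391.9, -235.5, 8.0], [422.7, -156.3, 8.0], [523.1, -199.6, 8.0]] [ 456.8 -217.     8. ]
[(np.float64(105.9), np.float64(157.2)), (np.float64(85.0), np.float64(68.7)), (np.float64(109.3), np.float64(-23.3)), (np.float64(84.0), np.float64(-113.6))]
lip
s [519.6  23.   85. ]
s [529.3 259.2  85. ]
s [555.8 256.   85. ]
s [546.3  23.1  85. ]
d [503.2  18.1  85. ]
d [524.2  18.3  85. ]
d [543.6 257.6  85. ]
d [526.4 258.1  85. ]
stoppers
s [[563.4, 66.0, 61.0], [565.2, 99.8, 61.0], [593.3, 65.1, 61.0], [595.7, 98.8, 61.0], [623.5, 64.6, 61.0], [625.2, 97.3, 61.0]] [594.4  81.9  61. ]
d [[618.6, 66.1, 61.0], [589.8, 65.6, 61.0], [559.7, 66.1, 61.0], [620.1, 98.3, 61.0], [590.3, 100.2, 61.0], [560.2, 100.3, 61.0]] [589.8  82.8  61. ]
```

```bash
cat >> h.py <<'E'
def toolpose():
    st=status.get_state(); return np.array(st["tool_pos"]),RQ(st["tcp_rot"])
def Rtool(yaw,tilt=0):
    # tool z down, tool y at yaw (deg) ; tilt: rotate about the cover y axis, lip edge (-x) low
    y=np.array([np.cos(np.radians(yaw)),np.sin(np.radians(yaw)),0]);z=np.array([0,0,-1.]);x=np.cross(y,z)
    cy=np.cross([0,0,1],y)
    return R.from_rotvec(-np.radians(tilt)*cy)*R.from_matrix(np.c_[x,y,z])
def delta(p,Rt,p0=None,R0=None):
    if p0 is None: p0,R0=toolpose()
    return (R0.inv().apply(np.array(p)-p0)/1000).round(4),np.degrees((R0.inv()*Rt).as_rotvec()).round(2)
E
python3 - <<'E'
from h import *
w=capture("wrist");p,Rt=toolpose()
print("cam in tool",Rt.inv().apply(w["eye"]-p).round(1)); Rc=RQ(w["rotation"])
print((Rt.inv()*Rc).as_matrix().round(3))
print("view dir world",Rc.apply([0,0,-1]).round(3), "img right",Rc.apply([1,0,0]).round(3))
print(proj(w,Rt.apply([0,0,-18.7])+p), proj(w,p),proj(w,Rt.apply([0,0,180])+p))
print(delta([480,100,300],Rtool(-3)))
E
```

```text
cam in tool [ 7.980e+01  1.000e-01 -1.854e+02]
[[ 0.001  0.955  0.296]
 [ 1.    -0.001  0.001]
 [ 0.001  0.296 -0.955]]
view dir world [ 0.279 -0.1   -0.955] img right [ 0.334  0.943 -0.001]
[[322.88425385 294.90704698]] [[322.91836554 279.02127339]] [[323.07950129 203.98056543]]
(array([-0.4187, -0.3698, -0.1004]), array([-1.000e-02,  1.000e-02,  7.342e+01]))
```

Run:
```python
from h import *
print(delta([585,120,260],Rtool(-3)))
```

```text
(array([-0.511 , -0.3158, -0.0605]), array([-1.000e-02,  1.000e-02,  7.342e+01]))
```

Call:
{"api": "send_rows", "payload": {"steps": [[-0.511,-0.316,-0.06,0,0,73.4,-1],[-0.511,-0.316,-0.06,0,0,73.4,-1],[-0.511,-0.316,-0.06,0,0,73.4,-1],[-0.511,-0.316,-0.06,0,0,73.4,-1],[-0.511,-0.316,-0.06,0,0,73.4,-1],[-0.511,-0.316,-0.06,0,0,73.4,-1],[-0.511,-0.316,-0.06,0,0,73.4,-1],[-0.511,-0.316,-0.06,0,0,73.4,-1],[-0.511,-0.316,-0.06,0,0,73.4,-1],[-0.511,-0.316,-0.06,0,0,73.4,-1],[-0.511,-0.316,-0.06,0,0,73.4,-1],[-0.511,-0.316,-0.06,0,0,73.4,-1]]}}

```text
time_s: 1.6
tool_pos: [583.7, 121.0, 259.7]
tcp_rot: [0.0, 0.725, 0.688, 0.0]
force: [0.6, 0.2, 0.3]
width: 87.3
```

Call:
{"api": "send_rows", "payload": {"steps": [[0,0,0,0,0,0,-1],[0,0,0,0,0,0,-1]]}}

```text
time_s: 1.8
tool_pos: [583.0, 121.7, 259.0]
tcp_rot: [-0.0, 0.726, 0.687, -0.0]
force: [-0.5, 0.2, 0.5]
width: 86.9
```

Run:
```python
from h import *
import pickle
w=capture("wrist"); pickle.dump((w,toolpose()[0]),open("w1.pkl","wb"))
cv2.imwrite("pics/w1.png",w["color"][:,:,::-1]); print(w["eye"],toolpose()[0])
```

```text
[589.12442355 202.48860246 444.57690823] [582.35470945 122.81278995 258.94768392]
```

View pics/w1.png

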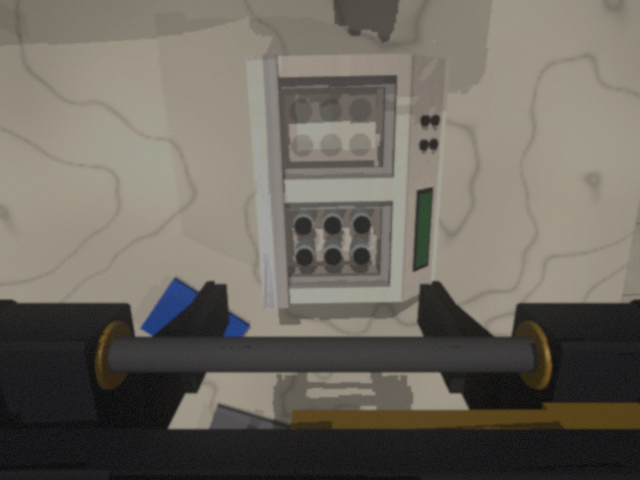

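Run:
```python
from h import *
import pickle
w=pickle.load(open("w1.pkl","rb"))[0]
g=cv2.cvtColor(w["color"],cv2.COLOR_RGB2GRAY)
roi=g[200:275,285:385]; m=(roi<40).astype(np.uint8)
n,l,s,c=cv2.connectedComponentsWithStats(m)
for i in range(1,n):
    if s[i][4]>30: u=c[i]+[285,200]; print(s[i],u.round(1),onz(w,*u,61).round(1))
crop(w,"w1c.png",235,40,225,280,2)
im=w["color"][40:320,235:460,::-1]; cv2.imwrite("pics/w1c.png",cv2.resize(im[130:],None,fx=3.5,fy=3.5,interpolation=cv2.INTER_CUBIC))
st=status.get_state();print(st["tool_pos"],st["joint_vel"])
```

```text
[582.35470945 122.81278995 258.94768392] [ 0.0295562  -0.0140995   0.01427255  0.00118257 -0.00092005 -0.0005838 ]
```

View pics/w1c.png

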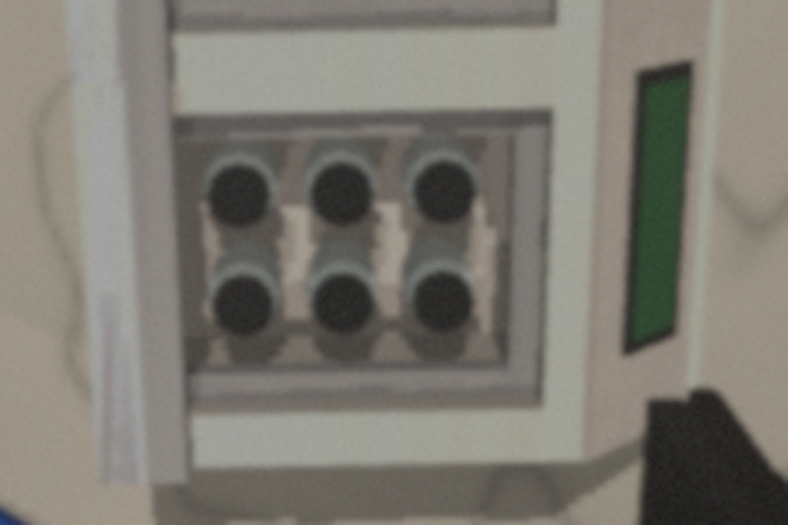

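Call:
{"api": "send_rows", "payload": {"steps": [[0,0,0,0,0,0,-1],[0,0,0,0,0,0,-1],[0,0,0,0,0,0,-1],[0,0,0,0,0,0,-1]]}}

```text
time_s: 2.25
tool_pos: [582.3, 123.6, 259.4]
tcp_rot: [0.0, 0.725, 0.689, 0.0]
force: [-0.4, 0.1, -0.1]
width: 87.0
```

Run:
```python
from h import *
import pickle
ws=[capture("wrist") for _ in range(3)]
w=dict(ws[0]); print([x["eye"].round(1) for x in ws])
for _ in range(3):
    print(toolpose()[0])
w["color"]=np.mean([x["color"].astype(float) for x in ws],0).astype(np.uint8)
pickle.dump((w,toolpose()[0]),open("w2.pkl","wb"))
g=cv2.cvtColor(w["color"],cv2.COLOR_RGB2GRAY)
roi=g[200:275,285:385]; m=(roi<52).astype(np.uint8)
n,l,s,c=cv2.connectedComponentsWithStats(m)
Q=[]
for i in range(1,n):
    if s[i][4]>30: u=c[i]+[285,200]; Q.append(onz(w,*u,61)); print(s[i],u.round(1),Q[-1].round(1))
im=w["color"][170:320,235:460,::-1]; cv2.imwrite("pics/w2c.png",cv2.resize(im,None,fx=3.5,fy=3.5,interpolation=cv2.INTER_CUBIC))
print(np.mean(Q,0))
```

```text
[array([588. , 204.4, 445. ]), array([588.1, 204.3, 444.9]), array([588.2, 204.1, 444.9])]
[582.50410871 123.10105581 259.31743052]
[582.50410871 123.10105581 259.31743052]
[582.50410871 123.10105581 259.31743052]
[ 41  19  15  16 190] [332.8 226.7] [593.1  96.6  61. ]
[ 70  19  15  16 191] [361.9 226.4] [622.8  95.4  61. ]
[ 11  20  15  16 191] [303.3 227.2] [563.   97.5  61. ]
[ 12  51  15  16 181] [304.4 258.4] [562.   63.6  61. ]
[ 41  51  15  15 186] [332.8 258.1] [591.7  62.5  61. ]
[ 69  50  15  16 185] [361.3 257.7] [621.4  61.4  61. ]
[592.3215577   79.51570557  61.        ]
```

View pics/w2c.png

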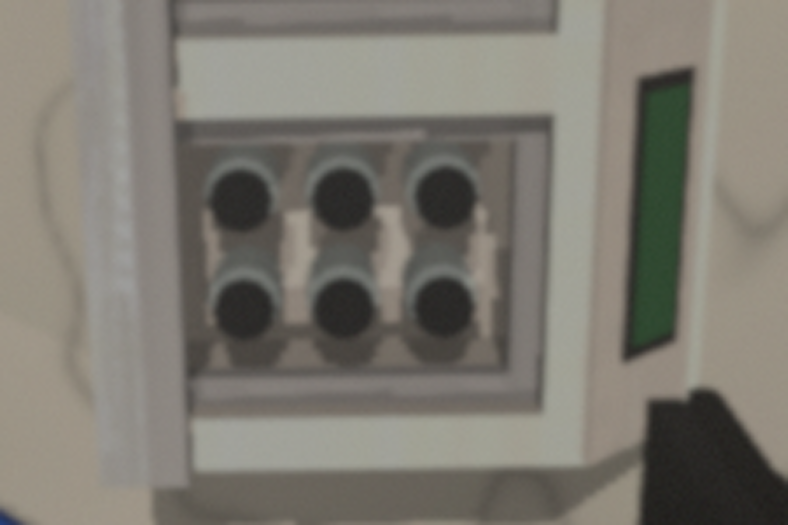

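Run:
```python
from h import *
import pickle
w=pickle.load(open("w2.pkl","rb"))[0]
P=np.array([[190,121],[551,118],[543,411],[195,414],[170,200],[188,470]])/3.5+[235,170]
for p,z in zip(P,[75]*4+[85]*2): print(onz(w,*p,z).round(1))
a,b,c,d=[onz(w,*p,75) for p in P[:4]]
y=np.radians(-2.05);ex=np.array([np.cos(y),np.sin(y),0]);ey=np.array([-ex[1],ex[0],0])
print("well y mid", ((a+b)/2@ey+(c+d)/2@ey)/2, "stopper", np.array([592.3,79.5,0])@ey, "width",(a+b)/2@ey-(c+d)/2@ey)
print("x centre from front rim",(b+c)/2@ex-58,"from lip",(onz(w,*P[4],85)+onz(w,*P[5],85))/2@ex+46,"stopper",np.array([592.3,79.5,0])@ex)
```

```text
[551.9 124.7  75. ]
[651.4 120.6  75. ]
[649.3  32.5  75. ]
[546.7  36.7  75. ]
[545.8 105.2  85. ]
[544.5  23.6  85. ]
well y mid 100.0584135418717 stopper 100.63664762819543 width 88.1204472269749
x centre from front rim 589.1532426412195 from lip 588.4758208515123 stopper 589.0770791281549
```

Run:
```python
from h import *
print(delta([460,-218,240],Rtool(-24)))
```

```text
(array([-0.347 , -0.1048,  0.0193]), array([ 0.  ,  0.  , 21.05]))
```

Call:
{"api": "send_rows", "payload": {"steps": [[-0.347,-0.105,0.019,0,0,21,-1],[-0.347,-0.105,0.019,0,0,21,-1],[-0.347,-0.105,0.019,0,0,21,-1],[-0.347,-0.105,0.019,0,0,21,-1],[-0.347,-0.105,0.019,0,0,21,-1],[-0.347,-0.105,0.019,0,0,21,-1],[-0.347,-0.105,0.019,0,0,21,-1],[-0.347,-0.105,0.019,0,0,21,-1],[-0.347,-0.105,0.019,0,0,21,-1],[-0.347,-0.105,0.019,0,0,21,-1],[-0.347,-0.105,0.019,0,0,21,-1],[-0.347,-0.105,0.019,0,0,21,-1]]}}

```text
time_s: 3.6
tool_pos: [460.4, -216.9, 240.4]
tcp_rot: [0.0, 0.838, 0.546, 0.0]
force: [-0.2, -0.6, 0.1]
width: 87.1
```

Run:
```python
from h import *
import pickle
ws=[capture("wrist") for _ in range(5)]
w=ws[-1]; print([x["eye"].round(1) for x in ws])
pickle.dump((w,toolpose()[0]),open("w3.pkl","wb"))
print(toolpose()[0])
im=w["color"][:,:,::-1]; cv2.imwrite("pics/w3.png",im)
```

```text
[array([ 494.8, -142.9,  426. ]), array([ 494.8, -143. ,  425.9]), array([ 494.7, -143.2,  425.9]), array([ 494.7, -143.4,  425.9]), array([ 494.6, -143.6,  425.9])]
[ 459.99255211 -217.72459808  240.29621012]
```

View pics/w3.png

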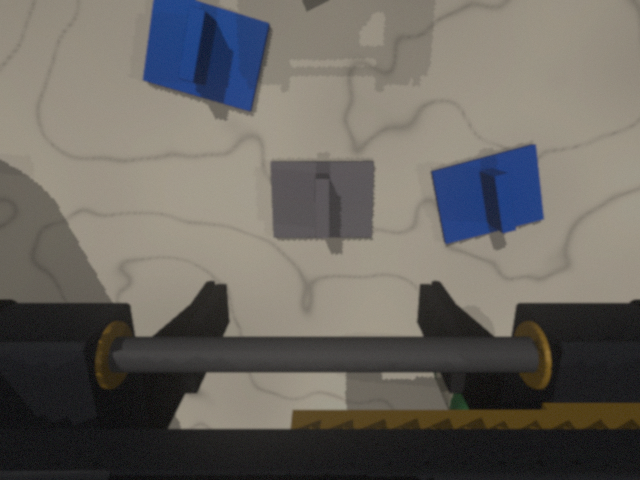

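Run:
```python
from h import *
import pickle
w=pickle.load(open("w3.pkl","rb"))[0]
g=cv2.GaussianBlur(cv2.cvtColor(w["color"],cv2.COLOR_RGB2GRAY),(3,3),0)
print(g[200,260:390:4],g[150:255:4,350])
roi=g[150:250,262:385]; m=(roi<112).astype(np.uint8)
m=cv2.morphologyEx(m,cv2.MORPH_OPEN,np.ones((5,5)))
C=max(cv2.findContours(m,0,2)[0],key=cv2.contourArea).reshape(-1,2)+[262,150]
H=cv2.approxPolyDP(C.astype(np.int32),5,True).reshape(-1,2);print(H.tolist())
Q=np.array([onz(w,*p,8) for p in C])[:,:2].astype(np.float32)
r=cv2.minAreaRect(Q);print(r)
# line fits per side
for ax,sgn,nm in((0,-1,'L'),(0,1,'R'),(1,-1,'T'),(1,1,'B')):
    c0=C.mean(0);oth=1-ax;ext=(50,40)[ax]
    sel=C[(sgn*(C[:,ax]-c0[ax])>ext-7)&(abs(C[:,oth]-c0[oth])<(40,30)[ax]*0.85)]
    L=cv2.fitLine(np.array([onz(w,*p,8) for p in sel])[:,:2].astype(np.float32),cv2.DIST_HUBER,0,.01,.01).ravel()
    print(nm,len(sel),L.round(3),np.degrees(np.arctan2(L[1],L[0])).round(2))
crop(w,"w3c.png",255,145,135,110,5)
```

```text
[148 147 148 105  87  86  86  86  85  85  85  84  84  84  87  89  88  81
  65  65  76  87  89  89  89  89  89  88  99 152 153 153 152] [137 142 133  90  90  91  89  90  89  89  89  89  88  88  89  89  89  89
  89  89  90  87 104 149 150 151 150]
[[373, 162], [272, 161], [274, 236], [324, 238], [330, 249], [340, 249], [344, 238], [370, 238]]
((456.52789306640625, -229.10577392578125), (98.99185180664062, 109.6758804321289), 66.49848937988281)
L 9 [ 3.28000e-01  9.45000e-01  3.97876e+02 -2.31178e+02] 70.85
R 6 [ 4.07000e-01  9.13000e-01  5.02311e+02 -2.59517e+02] 65.97Traceback (most recent call last):
  File "<stdin>", line 16, in <module>
IndexError: too many indices for array: array is 1-dimensional, but 2 were indexed
```

Run:
```python
from h import *
import pickle
w=pickle.load(open("w3.pkl","rb"))[0]
g=cv2.cvtColor(w["color"],cv2.COLOR_RGB2GRAY).astype(float)
def cross(a,t=118): # first falling, last rising
    i=np.where(a<t)[0]; f,l=i[0],i[-1]
    return f-1+(a[f-1]-t)/(a[f-1]-a[f]), l+(t-a[l])/(a[l+1]-a[l])
L=[];Rr=[];T=[];B=[]
for v in range(168,233,3):
    a,b=cross(g[v,255:390]);L.append((a+255,v));Rr.append((b+255,v))
for u in list(range(280,315,3))+list(range(350,368,3)):
    a,b=cross(g[145:255,u]);T.append((u,a+145));B.append((u,b+145))
r={}
for n,P,z in(("L",L,8),("R",Rr,8),("T",T,8),("B",B,0)):
    Q=np.array([onz(w,*p,z)[:2] for p in P]).astype(np.float32)
    l=cv2.fitLine(Q,cv2.DIST_HUBER,0,.01,.01).ravel().astype(float); r[n]=Q
    print(n,np.mean(P,0).round(1),np.degrees(np.arctan2(l[1],l[0])).round(2),l[2:].round(1))
y=np.radians(-23.5)
for yd in(-23,-24):
    y=np.radians(yd);ex=np.array([np.cos(y),np.sin(y)]);ey=np.array([-ex[1],ex[0]])
    l,rr=np.median(r["L"]@ex),np.median(r["R"]@ex);t,b=np.median(r["T"]@ey),np.median(r["B"]@ey)
    print(yd,rr-l,t-b,"centre",ex*(l+rr)/2+ey*(t+b)/2)
crop(w,"w3c.png",255,145,135,110,5)
```

```text
L [271.3 199.5] 66.45 [ 408.6 -200.8]
R [373.2 199.5] 66.45 [ 505.7 -255.1]
T [316.8 159.9] -23.4 [ 469.9 -180.5]
B [316.8 239.1] -23.74 [ 429.3 -261. ]
-23 110.71763212590014 90.04362317787445 centre [ 458.58784345 -224.5518088 ]
-24 110.62146071220093 89.99566401425321 centre [ 458.53168505 -224.80220767]
```

View pics/w3c.png

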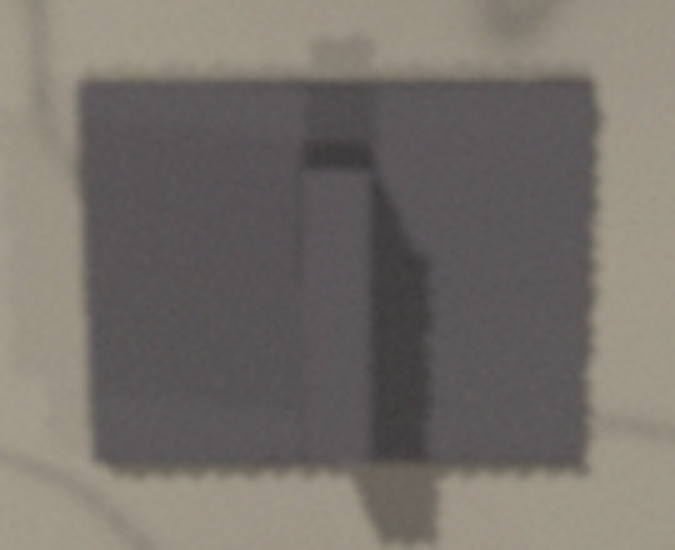

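Run:
```python
from h import *
import pickle
w=pickle.load(open("w3.pkl","rb"))[0]
t=onz(w,316.8,159.9,0)[:2];b=onz(w,316.8,239.1,8)[:2];l=onz(w,271.3,199.5,8)[:2];r=onz(w,373.2,199.5,8)[:2]
t2=onz(w,316.8,161,0)[:2]
y=np.radians(-23.5);ex=np.array([np.cos(y),np.sin(y)]);ey=np.array([-ex[1],ex[0]])
print((r-l)@ex,(t-b)@ey); c=ex*((l+r)@ex)/2+ey*((t+b)@ey)/2;print("c",c)
# rib top z=48: left 304, right 372 (crop/5)
a=onz(w,255+303/5,145+300/5,48)[:2];bb=onz(w,255+372/5,145+300/5,48)[:2];print("rib",(bb-a)@ex,"mid",(a+bb)@ex/2,c@ex)
p1=onz(w,255+338/5,145+170/5,48)[:2];p2=onz(w,255+338/5,145+462/5,48)[:2]; print("rib y",p1@ey,p2@ey,c@ey)
print(toolpose()[0]); 
for z in(90,14): print(delta([*c,z],Rtool(-23.5)))
```

```text
110.68568874970687 86.66582062159083
c [ 458.91477208 -223.90515674]
rib 13.612578144248236 mid 510.40441961022395 510.1343877955433
rib y 7.763084132041314 -51.34976086572266 -22.34264161303554
[ 459.99255211 -217.72459808  240.29621012]
(array([-0.0061,  0.0015,  0.1503]), array([ 0.  ,  0.  , -0.42]))
(array([-0.0061,  0.0015,  0.2263]), array([ 0.  ,  0.  , -0.42]))
```

Call:
{"api": "send_rows", "payload": {"steps": [[-0.006,0.0015,0.05,0,0,-0.4,-1],[-0.006,0.0015,0.1,0,0,-0.4,-1],[-0.006,0.0015,0.14,0,0,-0.4,-1],[-0.006,0.0015,0.17,0,0,-0.4,-1],[-0.006,0.0015,0.2,0,0,-0.4,-1],[-0.006,0.0015,0.215,0,0,-0.4,-1],[-0.006,0.0015,0.224,0,0,-0.4,-0.5],[-0.006,0.0015,0.224,0,0,-0.4,0],[-0.006,0.0015,0.224,0,0,-0.4,0.3]]}}

```text
time_s: 4.75
tool_pos: [459.4, -224.8, 17.1]
tcp_rot: [0.001, 0.837, 0.548, 0.0]
force: [0.1, 0.3, 0.1]
width: 70.4
```

Run:
```python
from h import *
st=status.get_state();print(st["tool_pos"],st["force"],st["width"])
w=capture("wrist");cv2.imwrite("pics/w4.png",w["color"][:,:,::-1])
w=capture("side");crop(w,"d4.png",280,140,150,150,4)
```

```text
[ 459.35355989 -224.75450834   17.11836938] [0.12454951 0.33490288 0.0965466 ] 70.42457020958385
```

View pics/w4.png

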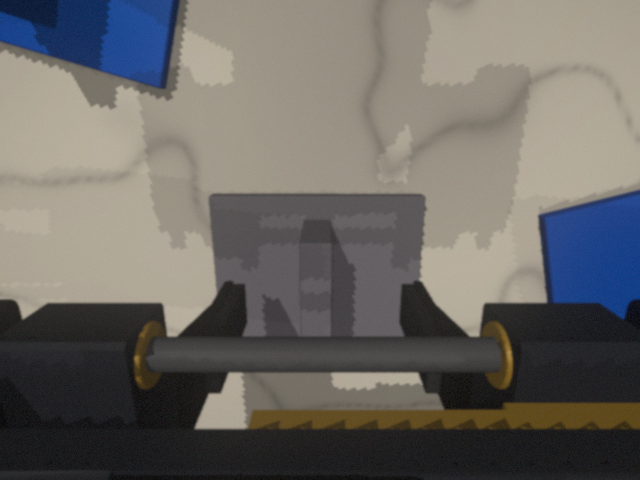

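View pics/d4.png

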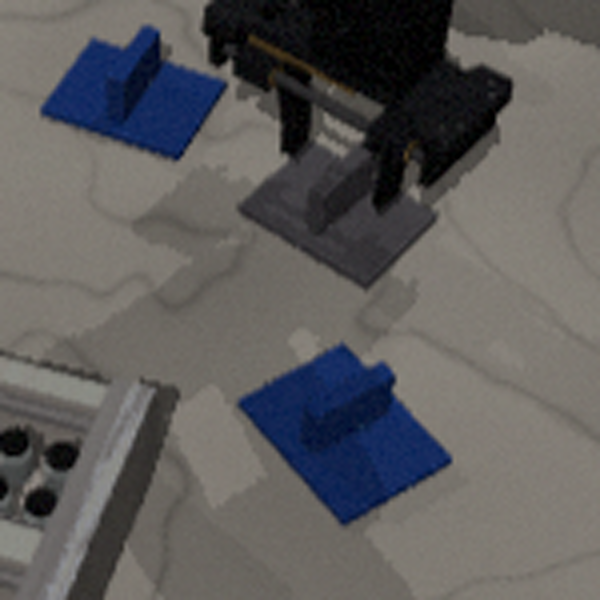

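Run:
```python
from h import *
w=capture("wrist");p,Rt=toolpose()
g=cv2.cvtColor(w["color"],cv2.COLOR_RGB2GRAY);print(g[185:205,260],g[215:250,315])
for v,z in((194.5,0),(198,8),(220.5,8),(242.5,48)):
    print(v,z,Rt.inv().apply(onz(w,315,v,z)-p).round(1))
print(p)
```

```text
[157 156 155 157 155 155 152 134 103  80  80  90  91  90  91  91  90  89
  89  93] [88 87 87 83 75 70 67 69 69 70 66 71 67 68 68 69 68 67 68 67 68 69 67 66
 67 66 70 77 84 85 82 83 84 83 81]
194.5 0 [42.4 -2.2 17.6]
198 8 [42.1 -2.1  9.6]
220.5 8 [30.4 -2.1  9.6]
242.5 48 [ 31.4  -1.4 -30.4]
[ 459.66463371 -225.04215864   17.62291847]
```

Call:
{"api": "send_rows", "payload": {"steps": [[0,0,0.001,0,0,0,1],[0,0,0.001,0,0,0,1],[0,0,0.001,0,0,0,1],[0,0,0.001,0,0,0,1],[0,0,0.001,0,0,0,1],[0,0,0.001,0,0,0,1],[0,0,0.001,0,0,0,1],[0,0,0.001,0,0,0,1],[0,0,0.001,0,0,0,1]]}}

```text
time_s: 5.8
tool_pos: [458.3, -224.2, 15.2]
tcp_rot: [-0.0, 0.837, 0.548, -0.0]
force: [-2.2, 0.4, 2.5]
width: 13.7
```

Call:
{"api": "send_rows", "payload": {"steps": [[0,0,0,0,0,0,1],[0,0,-0.01,0,0,0,1],[0,0,-0.03,0,0,0,1],[0,0,-0.06,0,0,0,1],[0,0,-0.1,0,0,0,1],[0,0,-0.14,0,0,0,1],[0,0,-0.17,0,0,0,1],[0,0,-0.19,0,0,0,1],[0,0,-0.19,0,0,0,1],[0,0,-0.19,0,0,0,1]]}}

```text
time_s: 6.8
tool_pos: [458.7, -224.3, 205.1]
tcp_rot: [0.0, 0.837, 0.548, 0.0]
force: [0.1, 0.7, -2.4]
width: 13.5
```

Run:
```python
from h import *
st=status.get_state();print(st["tool_pos"],st["force"],st["width"],st["joint_vel"].round(3))
w=capture("wrist");cv2.imwrite("pics/w5.png",w["color"][:,:,::-1]);p,Rt=toolpose()
g=cv2.cvtColor(w["color"],cv2.COLOR_RGB2GRAY);print(g[185:205,260],g[215:250,315])
# target: tilt 10, well centre/yaw; cover frame: underside centre at 15.5 above?
```

```text
[ 458.71399385 -224.33463578  205.08417462] [ 0.13786537  0.67326003 -2.40525214] 13.451030282144083 [ 0.001  0.026  0.032  0.001  0.    -0.002]
[192 190 193 192 191 191 191 190 179 147 107  88  93  98  96  98  99  97
  99  97] [94 96 94 93 93 86 81 77 73 74 74 72 75 74 73 73 76 72 72 73 71 73 73 71
 71 72 73 72 74 79 87 90 91 88 88]
```

View pics/w5.png

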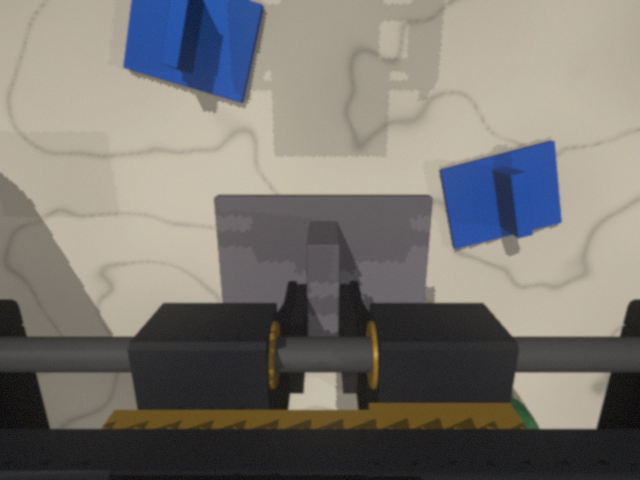

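```bash
cat >> h.py <<'E'
W=np.array([592.1,79.3,66.]);YAW=-2.05;HH=15.2
def target(bx,bz,th,oy=-0.4):
    t=np.radians(th);c,s=np.cos(t),np.sin(t)
    x=bx+55*c-HH*s; z=bz+55*s+HH*c
    y=np.radians(YAW);ex=np.array([np.cos(y),np.sin(y),0]);ey=np.array([-ex[1],ex[0],0])
    return W+ex*x+ey*oy+np.array([0,0,z]),Rtool(YAW,th)
E
python3 - <<'E'
from h import *
for a in((-40,90,10),(-40,30,10)):
    t=target(*a);print(a,t[0].round(1),delta(*t)); 
t=target(-40,30,10);print("normal",(-t[1].apply([0,0,1])).round(3))
E
```

```text
(-40, 90, 10) [603.6  78.5 180.5] (array([0.3354, 0.0124, 0.0235]), array([ -9.97,   1.84, -21.48]))
(-40, 30, 10) [603.6  78.5 120.5] (array([0.3353, 0.0125, 0.0835]), array([ -9.97,   1.84, -21.48]))
normal [-0.174  0.006  0.985]
```

Move above the well (bottom edge ~90 mm above the seat), tilted.

Call:
{"api": "send_rows", "payload": {"steps": [[0.04,0.0015,0.003,-1.2,0.2,-2.6,1],[0.08,0.003,0.006,-2.4,0.44,-5.1,1],[0.12,0.0044,0.008,-3.6,0.66,-7.7,1],[0.16,0.006,0.011,-4.8,0.88,-10.2,1],[0.2,0.0075,0.014,-6,1.1,-12.8,1],[0.24,0.009,0.017,-7.1,1.3,-15.4,1],[0.28,0.01,0.02,-8.3,1.5,-18,1],[0.31,0.0115,0.022,-9.2,1.7,-20,1],[0.3354,0.0124,0.0235,-9.97,1.84,-21.5,1],[0.3354,0.0124,0.0235,-9.97,1.84,-21.5,1],[0.3354,0.0124,0.0235,-9.97,1.84,-21.5,1],[0.3354,0.0124,0.0235,-9.97,1.84,-21.5,1]]}}

```text
time_s: 8.05
tool_pos: [603.3, 77.2, 180.4]
tcp_rot: [0.063, 0.717, 0.692, 0.06]
force: [-0.8, -0.9, -0.9]
width: 13.8
```

Call:
{"api": "send_rows", "payload": {"steps": [[0,0,0,0,0,0,1],[0,0,0,0,0,0,1],[0,0,0,0,0,0,1],[0,0,0,0,0,0,1]]}}

```text
time_s: 8.45
tool_pos: [604.2, 77.7, 181.9]
tcp_rot: [0.064, 0.717, 0.692, 0.061]
force: [0.0, -0.3, -1.5]
width: 13.5
```

Run:
```python
from h import *
st=status.get_state();print(st["tool_pos"],st["force"],st["joint_vel"].round(3))
w=capture("wrist");cv2.imwrite("pics/w6.png",w["color"][:,:,::-1]);print(w["eye"])
for a in((-40,90,10),(-40,25,10)): print(delta(*target(*a)))
```

```text
[604.24934985  77.65248684 181.94556352] [ 0.04500155 -0.25597224 -1.51673659] [ 0.004  0.003 -0.     0.     0.001  0.   ]
[576.34529471 159.91364524 364.57187624]
(array([ 0.0007, -0.0009,  0.0013]), array([0.1 , 0.06, 0.  ]))
(array([ 0.0007, -0.0123,  0.0653]), array([0.1 , 0.06, 0.  ]))
```

View pics/w6.png

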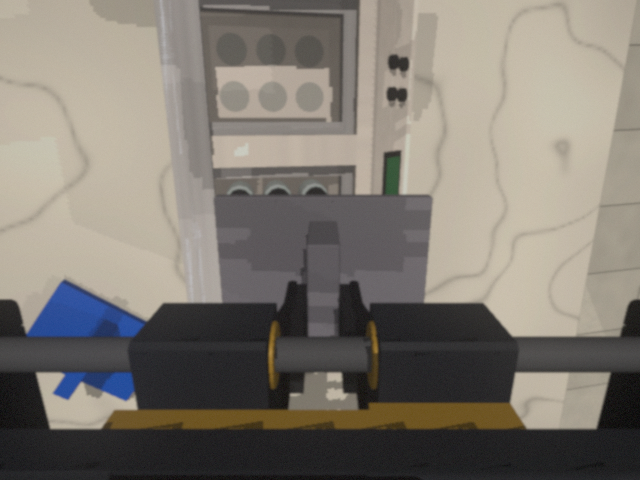

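```bash
cat >> h.py <<'E'
def well(P):
    y=np.radians(YAW);d=np.asarray(P)-W
    return np.array([d[0]*np.cos(y)+d[1]*np.sin(y),-d[0]*np.sin(y)+d[1]*np.cos(y),d[2]])
E
python3 - <<'E'
from h import *
w=capture("wrist");p,Rt=toolpose()
g=cv2.cvtColor(w["color"],cv2.COLOR_RGB2GRAY)
print(g[125:205,250][::1]); print(g[150,150:230],g[150,340:390])
crop(w,"w6c.png",150,100,220,120,3.6)
for u,v,z in((250,167,75),(330,166,75),(250,134,75),(330,134,75)): print(u,v,well(onz(w,u,v,z)).round(1))
# cover edge: intersect with plane through cover (underside +y edge): tool-frame z
for u in (230,420):
    d=Rt.inv().apply(ray(w,u,195));e=Rt.inv().apply(w["eye"]-p)
    q=e+d*(HH-e[2])/d[2]; print("cover edge tool",q.round(1),"well",well(Rt.apply(q)+p).round(1))
E
```

```text
[137 136 133 131 132 132 132 133 131 137 153 171 177 177 181 182 179 178
 179 179 179 181 179 179 179 180 178 180 181 178 179 180 180 180 178 179
 179 178 177 179 179 169 146 118 110 106 107 106 104 108 120 139 140 120
 105 100 101 100 100 100 104 103 102 104 108 117 132 135 130 108  86  85
  93  92  92  89  92  90  91  91]
[181 179 182 182 182 180 181 182 180 180 182 183 181 182 181 183 180 183
 181 183 187 192 195 192 188 182 179 167 161 155 159 163 170 182 192 195
 194 189 179 175 173 166 152 137 133 131 131 131 130 131 132 134 136 135
 137 134 135 131 133 127 115 106 112 130 155 172 176 176 177 177 178 178
 178 179 179 180 180 181 182 182] [172 174 174 171 172 171 172 171 172 170 172 172 172 175 172 172 177 175
 176 176 175 178 176 176 176 178 179 175 178 175 173 168 155 146 148 152
 153 153 153 153 152 154 153 154 151 148 148 149 148 144]
250 167 [-20.3  44.8   9. ]
330 166 [38.6 44.4  9. ]
250 134 [-19.1  67.9   9. ]
330 134 [38.4 67.5  9. ]
cover edge tool [ 41.9 -46.4  15.2] well [-30.8  40.9  92.8]
cover edge tool [42.  52.3 15.2] well [ 66.4  41.  110.1]
```

View pics/w6c.png

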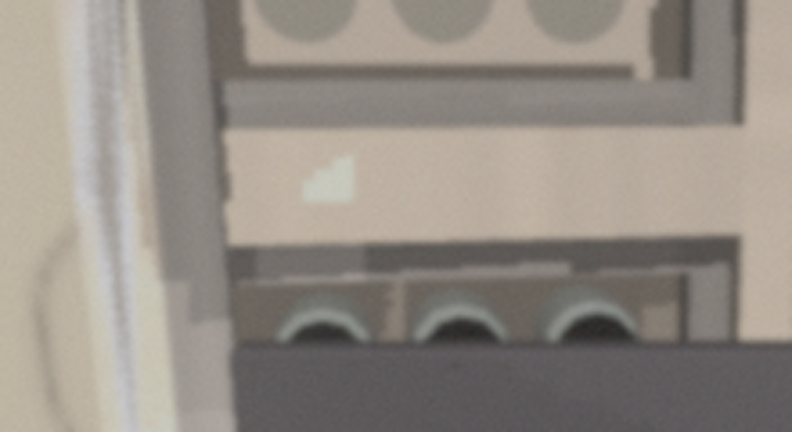

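Call:
{"api": "send_rows", "payload": {"steps": [[0.001,-0.005,0.02,0,0,0,1],[0.001,-0.009,0.045,0,0,0,1],[0.001,-0.0115,0.061,0,0,0,1],[0.001,-0.0135,0.072,0,0,0,1],[0.001,-0.015,0.08,0,0,0,1],[0.001,-0.0155,0.084,0,0,0,1],[0.001,-0.016,0.086,0,0,0,1],[0.001,-0.016,0.086,0,0,0,1],[0.001,-0.016,0.086,0,0,0,1],[0.001,-0.016,0.086,0,0,0,1]]}}

```text
time_s: 9.55
tool_pos: [604.1, 79.0, 95.1]
tcp_rot: [0.064, 0.717, 0.692, 0.061]
force: [-0.8, 0.1, -2.0]
width: 13.7
```

Run:
```python
from h import *
st=status.get_state();print(st["tool_pos"],st["force"],st["joint_vel"].round(3))
p,Rt=toolpose()
print(well(p), "want",well(target(-40,4,10)[0]))
w=capture("wrist");cv2.imwrite("pics/w7.png",w["color"][:,:,::-1])
s=capture("side");crop(s,"d7.png",190,190,150,150,4)
s=capture("scene");crop(s,"s7.png",300,200,200,140,4)
```

```text
[604.07749199  78.99656851  95.07535674] [-0.80165988  0.14167092 -2.04133652] [ 0.001  0.002  0.003 -0.001 -0.001 -0.001]
[11.98068052  0.12521696 29.07535674] want [11.52497412 -0.4        28.51972762]
```

View pics/w7.png

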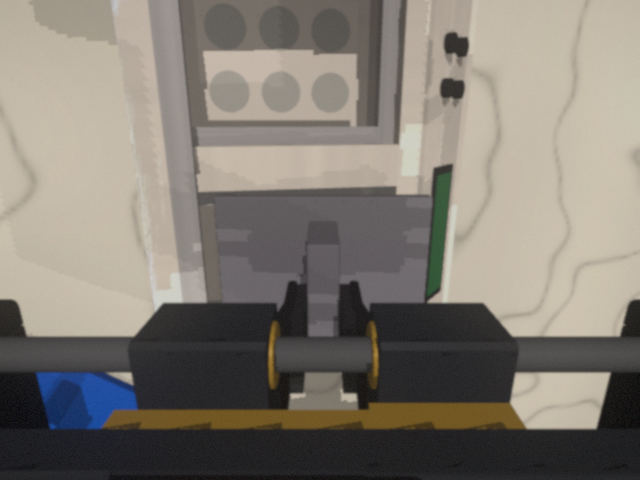

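View pics/s7.png

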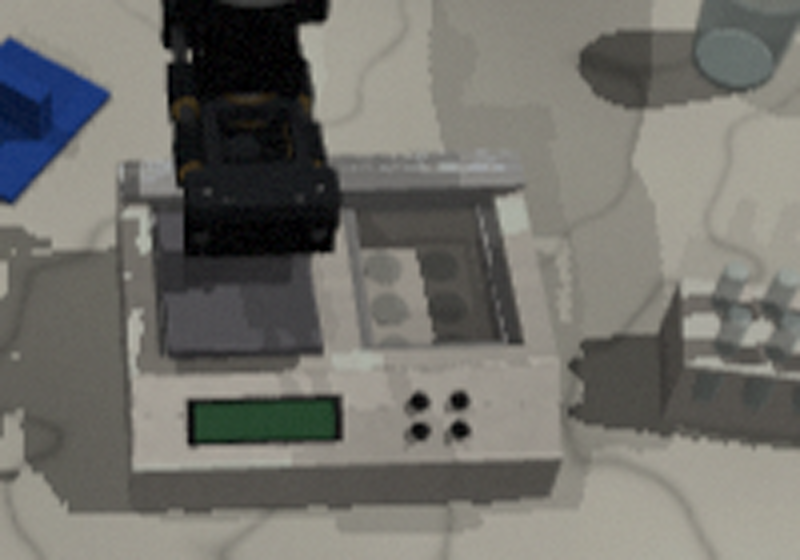

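View pics/d7.png

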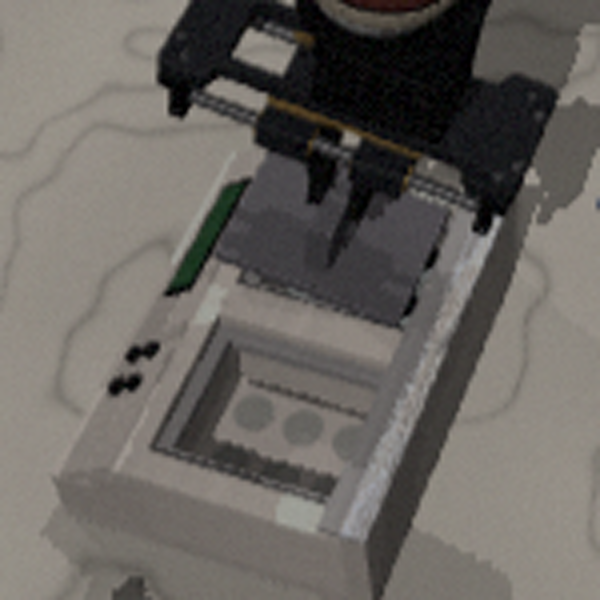

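Call:
{"api": "send_rows", "payload": {"steps": [[0,-0.0002,0.001,0,0,0,1],[0,-0.0003,0.002,0,0,0,1],[0,-0.0005,0.003,0,0,0,1],[0,-0.0005,0.003,0,0,0,1],[0,-0.0005,0.003,0,0,0,1]]}}

```text
time_s: 10.2
tool_pos: [603.5, 79.0, 91.1]
tcp_rot: [0.063, 0.717, 0.692, 0.061]
force: [0.8, 1.2, -2.1]
width: 13.5
```

Call:
{"api": "send_rows", "payload": {"steps": [[0,-0.0001,0.0005,0,0,0,1],[0,-0.0002,0.001,0,0,0,1],[0,-0.0002,0.001,0,0,0,1],[0,-0.0002,0.001,0,0,0,1]]}}

```text
time_s: 10.6
tool_pos: [603.7, 79.0, 90.4]
tcp_rot: [0.064, 0.717, 0.692, 0.061]
force: [0.1, 0.2, -0.6]
width: 13.5
```

Call:
{"api": "send_rows", "payload": {"steps": [[0,-0.0001,0.0005,0,0,0,1],[0,-0.0002,0.001,0,0,0,1],[0,-0.0002,0.001,0,0,0,1],[0,-0.0002,0.001,0,0,0,1]]}}

```text
time_s: 11.0
tool_pos: [604.2, 79.0, 89.9]
tcp_rot: [0.064, 0.717, 0.692, 0.061]
force: [0.7, 0.9, 2.2]
width: 13.9
```

Call:
{"api": "send_rows", "payload": {"steps": [[0,0.0002,-0.0013,0,0,0,1],[0,0.0002,-0.0013,0,0,0,1],[0,-0.002,-0.0017,0,0,0,1],[0,-0.004,-0.0021,0,0,0,1],[0,-0.006,-0.0024,0,0,0,1],[0,-0.008,-0.0028,0,0,0,1],[0,-0.01,-0.0031,0,0,0,1],[0,-0.012,-0.0035,0,0,0,1],[0,-0.012,-0.0035,0,0,0,1],[0,-0.012,-0.0035,0,0,0,1]]}}

```text
time_s: 12.0
tool_pos: [590.7, 79.5, 90.3]
tcp_rot: [0.063, 0.717, 0.692, 0.06]
force: [0.0, 0.1, 0.1]
width: 13.5
```

Run:
```python
from h import *
st=status.get_state();print(st["tool_pos"],st["force"],st["ft_torque"])
print(well(st["tool_pos"]), "want",well(target(-55,1,10)[0]))
w=capture("wrist");cv2.imwrite("pics/w8.png",w["color"][:,:,::-1])
s=capture("side");crop(s,"d8.png",190,190,150,150,4)
```

```text
[590.65952668  79.4639096   90.34527385] [0.04985217 0.07492058 0.13055662] [-0.0568001   0.22609518  0.02375007]
[-1.44541472  0.11227664 24.34527385] want [-3.47502588 -0.4        25.51972762]
```

View pics/w8.png

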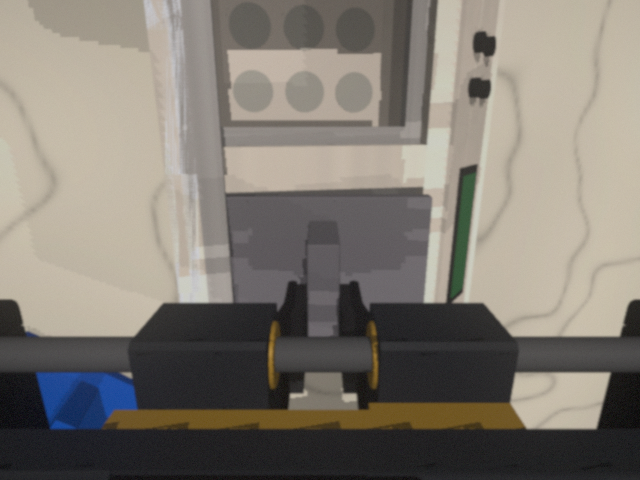

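View pics/d8.png

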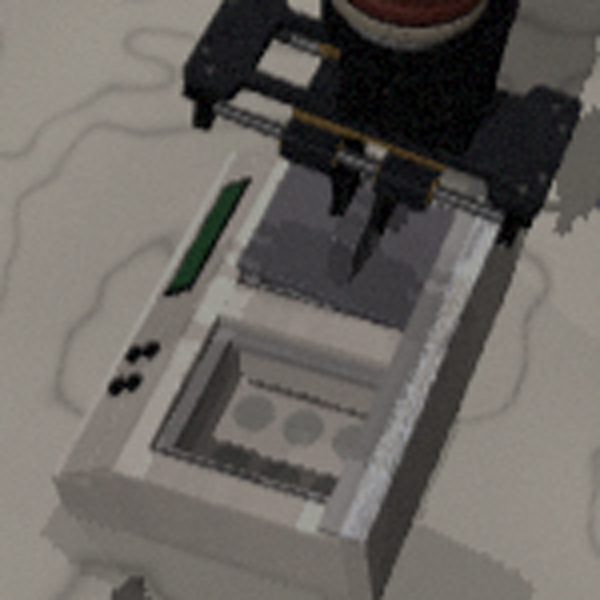

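Call:
{"api": "send_rows", "payload": {"steps": [[0,-0.001,-0.0005,0,0,0,1],[0,-0.0019,-0.0008,0,0,0,1],[0,-0.0019,-0.0008,0,0,0,1],[0,-0.0019,-0.0008,0,0,0,1]]}}

```text
time_s: 12.5
tool_pos: [588.8, 79.5, 90.7]
tcp_rot: [0.063, 0.717, 0.692, 0.06]
force: [1.1, 0.9, -2.2]
width: 13.5
```

Run:
```python
from h import *
st=status.get_state();print(st["tool_pos"],st["force"],st["ft_torque"])
print(well(st["tool_pos"]), "want",well(target(-55,0.5,10)[0]))
```

```text
[588.78639528  79.52195806  90.71753268] [ 1.06788868  0.87095589 -2.19978601] [-0.09705098  0.2244662  -0.06254993]
[-3.31942379  0.103283   24.71753268] want [-3.47502588 -0.4        25.01972762]
```

Free of contact (−2.2 N is the cover's weight). Lower the far edge.

Call:
{"api": "send_rows", "payload": {"steps": [[0,0.00025,0.001,1,0,0,1],[0,0.0005,0.0019,2,0,0,1],[0,0.0007,0.0029,3,0,0,1],[0,0.0009,0.0039,4,0,0,1],[0,0.0011,0.0048,5,0,0,1],[0,0.0013,0.0058,6,0,0,1],[0,0.0015,0.0068,7,0,0,1],[0,0.0016,0.0078,8,0,0,1],[0,0.0016,0.0078,8,0,0,1],[0,0.0016,0.0078,8,0,0,1]]}}

```text
time_s: 13.5
tool_pos: [592.0, 79.4, 83.4]
tcp_rot: [0.013, 0.719, 0.694, 0.012]
force: [-0.2, -0.2, -2.8]
width: 13.4
```

Run:
```python
from h import *
st=status.get_state();print(st["tool_pos"],st["force"],st["ft_torque"])
print(well(st["tool_pos"]), "want",well(target(-55,0.5,2)[0]),-toolpose()[1].apply([0,0,1]))
w=capture("wrist");cv2.imwrite("pics/w9.png",w["color"][:,:,::-1])
s=capture("scene");crop(s,"s9.png",300,200,200,140,4)
```

```text
[592.04395111  79.39333648  83.42344128] [-0.22248671 -0.18089406 -2.81478124] [-0.10400734  0.09749941  0.07007444]
[-0.05935181  0.09127179 17.42344128] want [-0.56397686 -0.4        17.61021289] [-0.03592125  0.00225973  0.99935207]
```

View pics/w9.png

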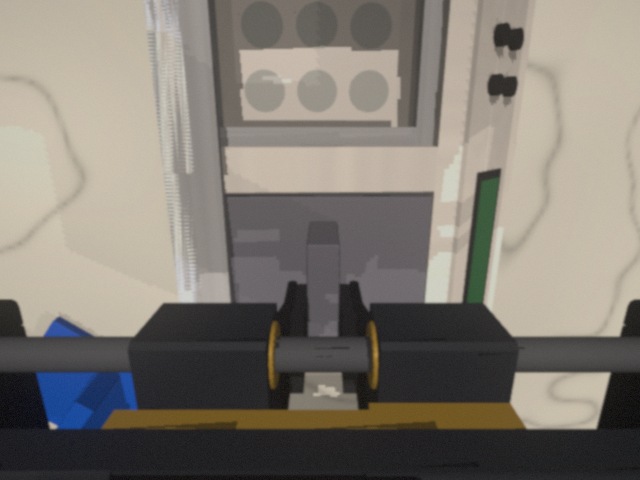

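View pics/s9.png

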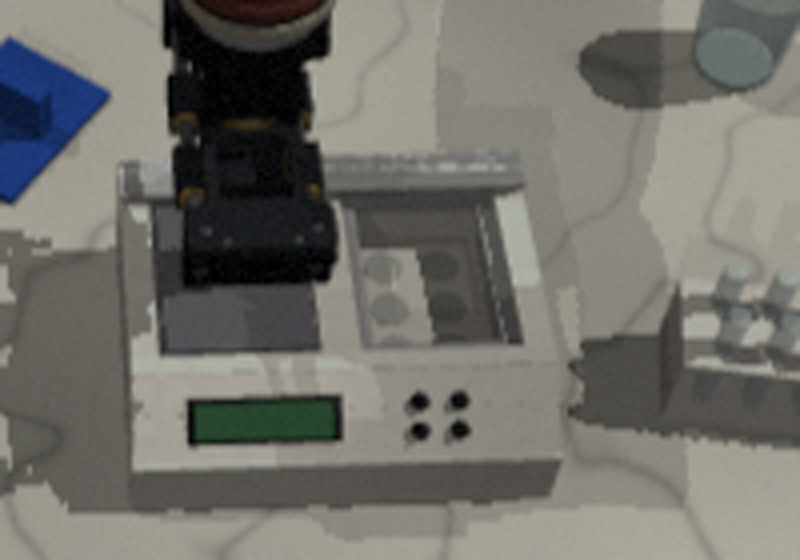

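Call:
{"api": "send_rows", "payload": {"steps": [[0,-0.0008,0,0,0,0,1],[0,-0.0007,0.0005,0.5,0,0,1],[0,-0.0006,0.001,1,0,0,1],[0,-0.0004,0.0015,1.5,0,0,1],[0,-0.0003,0.002,2,0,0,1],[0,-0.0003,0.002,2,0,0,1],[0,-0.0003,0.002,2,0,0,1]]}}

```text
time_s: 14.3
tool_pos: [591.9, 79.4, 81.5]
tcp_rot: [0.001, 0.72, 0.694, 0.0]
force: [-0.6, -0.3, -1.9]
width: 13.7
```

Run:
```python
from h import *
st=status.get_state();print(st["tool_pos"],st["force"],st["ft_torque"])
print(well(st["tool_pos"]), -toolpose()[1].apply([0,0,1]))
```

```text
[591.85779742  79.37051181  81.45719744] [-0.63832763 -0.27672906 -1.89522933] [-0.04950663  0.08098416  0.01977184]
[-0.24456989  0.0618027  15.45719744] [-0.00113192  0.00102346  0.99999884]
```

Level, still carrying the weight; lower until contact.

Call:
{"api": "send_rows", "payload": {"steps": [[0,0,0.0005,0,0,0,1],[0,0,0.0005,0,0,0,1],[0,0,0.0005,0,0,0,1]]}}

```text
time_s: 14.6
tool_pos: [591.9, 79.4, 81.3]
tcp_rot: [0.001, 0.72, 0.694, 0.0]
force: [0.1, -0.7, -0.9]
width: 13.7
```

Call:
{"api": "send_rows", "payload": {"steps": [[0,0,0.0005,0,0,0,1],[0,0,0.0005,0,0,0,1],[0,0,0.0005,0,0,0,1]]}}

```text
time_s: 14.9
tool_pos: [591.9, 79.4, 81.2]
tcp_rot: [0.001, 0.72, 0.694, 0.0]
force: [-2.6, -1.1, 4.5]
width: 13.9
```

Call:
{"api": "send_rows", "payload": {"steps": [[0,0,0.0005,0,0,0,1],[0,0,0.0005,0,0,0,1],[0,0,0.0005,0,0,0,1]]}}

```text
time_s: 15.2
tool_pos: [591.9, 79.4, 81.2]
tcp_rot: [0.001, 0.719, 0.695, 0.0]
force: [-4.3, -0.2, 7.5]
width: 13.5
```

Call:
{"api": "send_rows", "payload": {"steps": [[0,0,-0.0007,0,0,0,1],[0,0,-0.0007,0,0,0,1],[0,0,-0.0007,0,0,0,1]]}}

```text
time_s: 15.5
tool_pos: [591.9, 79.4, 81.2]
tcp_rot: [0.001, 0.72, 0.694, 0.0]
force: [-3.3, -0.9, 5.5]
width: 13.5
```

Run:
```python
from h import *
st=status.get_state();print(st["tool_pos"],st["force"],st["width"])
w=capture("wrist");crop(w,"w10.png",160,120,320,190,2.5)
s=capture("side");crop(s,"d10.png",190,190,150,150,4)
```

```text
[591.93216779  79.37844269  81.18830402] [-3.28261775 -0.87627464  5.51862211] 13.490066871910937
```

View pics/w10.png

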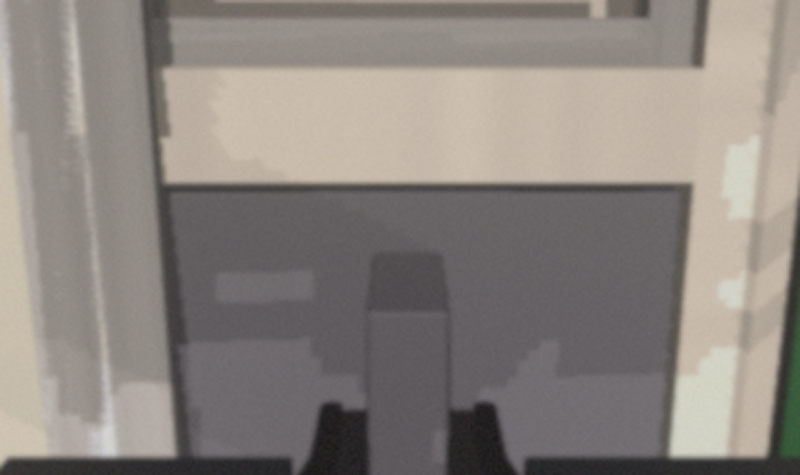

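View pics/d10.png

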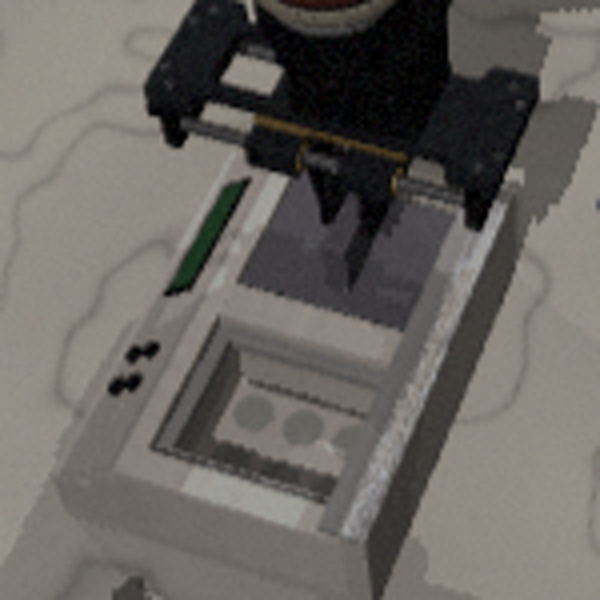

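Call:
{"api": "send_rows", "payload": {"steps": [[0,0,-0.0007,0,0,0,0.4],[0,0,-0.0007,0,0,0,0.4],[0,0,-0.0007,0,0,0,0.4],[0,0,-0.0007,0,0,0,0.4]]}}

```text
time_s: 16.0
tool_pos: [591.7, 79.4, 81.2]
tcp_rot: [0.001, 0.72, 0.694, 0.0]
force: [-0.1, 1.1, -0.1]
width: 25.4
```

Call:
{"api": "send_rows", "payload": {"steps": [[0,0,-0.005,0,0,0,0.4],[0,0,-0.015,0,0,0,0.4],[0,0,-0.03,0,0,0,0.4],[0,0,-0.06,0,0,0,0.4],[0,0,-0.1,0,0,0,0.4],[-0.02,0,-0.14,0,0,0,0.4],[-0.05,0,-0.17,0,0,0,0.4],[-0.05,0,-0.17,0,0,0,0.4],[-0.05,0,-0.17,0,0,0,0.4],[-0.05,0,-0.17,0,0,0,0.4]]}}

```text
time_s: 17.0
tool_pos: [589.1, 30.2, 250.7]
tcp_rot: [0.0, 0.719, 0.695, -0.0]
force: [-0.6, -0.3, -0.2]
width: 26.1
```

Run:
```python
from h import *
st=status.get_state();print(st["tool_pos"],st["force"],st["width"],st["joint_vel"].round(3))
w=capture("wrist");cv2.imwrite("pics/w11.png",w["color"][:,:,::-1])
s=capture("scene");cv2.imwrite("pics/s11.png",s["color"][:,:,::-1])
```

```text
[589.11028913  30.18198345 250.72985097] [-0.6057555  -0.27111896 -0.18043638] 26.08840932805214 [ 0.01   0.017  0.013 -0.002 -0.001 -0.001]
```

View pics/w11.png

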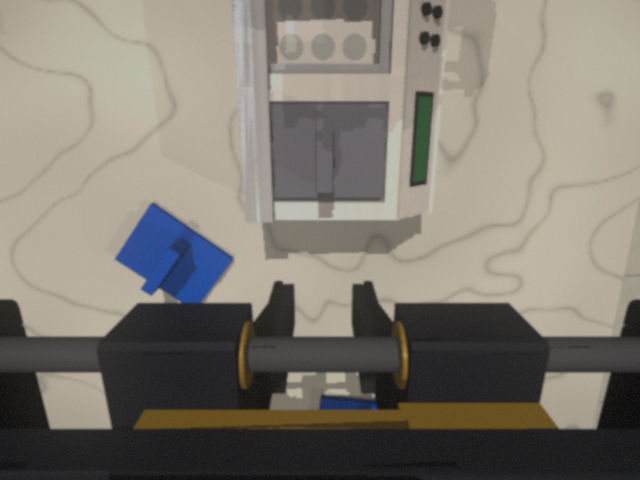

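View pics/s11.png

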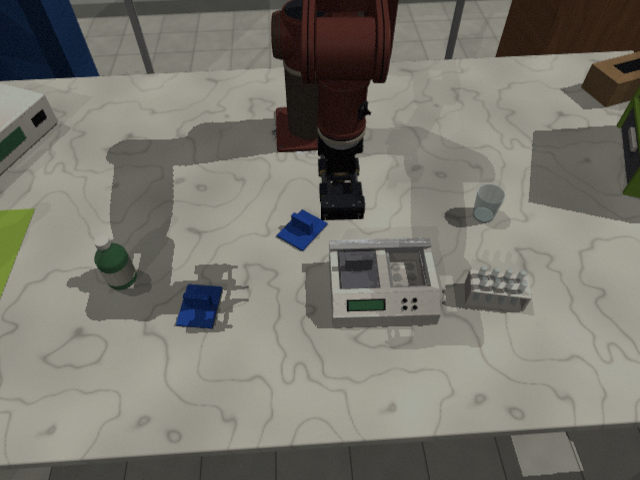

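Run:
```python
from h import *
w=capture("wrist")
crop(w,"w12.png",225,80,190,150,4)
g=cv2.cvtColor(w["color"],cv2.COLOR_RGB2GRAY);print(g[165,305:345])
for u,v,z in((316,165,114),(333,165,114),(325,138,114),(325,195,114),(330,101.5,74)): print(u,v,well(onz(w,u,v,z)).round(1))
```

```text
[ 98 101 100 101 101 100  99 101 100 100  97  96  97 103 105 103 104 104
 103 106 108 103 102 105 105 102 103  95  83  73  80  89  90  91  91  96
  97 101 106 105]
316 165 [-5.5 -5.9 48. ]
333 165 [ 8.3 -5.9 48. ]
325 138 [ 1.7 15.4 48. ]
325 195 [  1.9 -30.6  48. ]
330 101.5 [ 6.2 44.3  8. ]
```

View pics/w12.png

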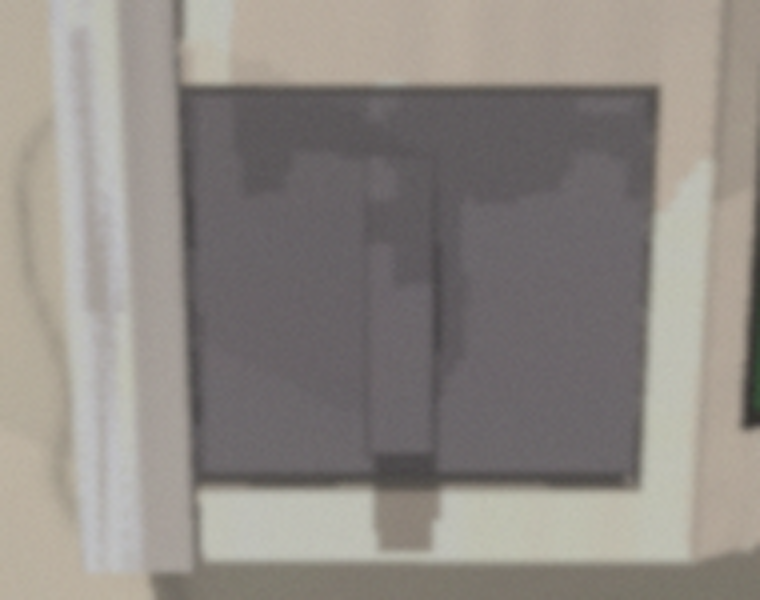

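Run:
```python
from h import *
print(ticket.close_job(), status.get_state()["time_s"])
```

```text
the job is handed in; nothing more can be done
the job is handed in; nothing more can be done
```

The grey cover now closes the right-hand well (well_b, the one with the vials). I handed the job in at about 17 s of the 48 s; no verdict is reported.

- **What I did:** I gripped the cover by its rib, tilted it about 10° rather than the suggested 12° for more clearance under the lip, and slid its edge in. I then lowered the far edge at about 0.17 rad/s and held on until the force reading showed it on the seat. I opened the fingers only part-way so they would clear the lip, then withdrew straight up.
- **Seating:** While still held, the gripper was level to about 0.002 rad. The TCP stood 15.2 mm above the nominal seat height, the same as above the cover's underside when I picked it up. The seating force peaked at about 7.5 N.
- **After release:** The wrist picture shows the cover flush inside the cavity, with its edge under the lip. Its x position measured about 1.4 mm from the well's centre and y about 1 mm; both are within the 6 mm limit.
- **Bystanders:** In the last overview picture the bottle, beaker and rack look unmoved. I compared them by eye and did not measure them.
- **Disagreement:** The scene and side cameras differed from the wrist camera by 2–7 mm on the cover and well positions. I used the wrist camera throughout, since its error largely cancels between picking up and placing.

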